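# Sweep offcuts from the bench board into the scrap tray

## Robot

A 6-joint arm with a two-finger parallel gripper is mounted at the origin on the work surface. World frame = base frame: x ahead of the robot, y to its left, z up, the work surface at z = 0. Lengths are in m, angles in rad, forces in N, time in s.
With the tool pointing down it reaches from about 0.375 to 0.975 m from the base axis. Payload 3.8 kg.
Tool frame: the origin (TCP) lies at the very end of the fingers, on their centre line; the grasp point (between the pads) lies 19 mm behind it; z points along the fingers, y is the direction in which the jaws open and shut (so a half turn about z gives the same grasp; the last joint's range is limited). The gripper opens to 85 mm and grips with 20 to 120 N. Pads are 22 mm wide; open, the fingers measure 114 mm over their backs; the gripper's body (76 mm by 85 mm) begins 54 mm behind the grasp point. The pads swing forward as they close: fully open they stand 13 mm farther back than shut.
Start: joints at [1.092, 0.264, 1.604, -0, 1.274, -0.037], TCP at [0.289, 0.61, 0.231] pointing down, gripper open.
Joint ranges: [-2.63, 2.63], [-0.94, 2.18], [0.31, 2.57], [-1.31, 4.45], [0, 2.66], [-2.55, 2.55]. Speed limits (rad/s): [2.57, 2.57, 3.14, 3.14, 3.14, 3.14].

## Interface

Orientations are given as a rotation vector (axis times angle).
In Python, from workcell import status, read_camera, camera_info, order gives the robot as it stands.
- The arm moves only by the tool move_arm, never from a script. Its argument "deltas" is a list of rows, each a list of 3 entries, a list of its own where there are three numbers: the turn, a rotation vector about the world's x, y, z as a fraction of full scale, then the shift along the world's x, y, z as a fraction of full scale, then the closure, from -1 (fully open) to 1 (shut), so that 0 is half open. A call has 1 to 20 rows; each row is the pose to reach, as a shift and turn from the pose commanded when the call began; what a row does not reach only later rows make up. Full scale, the value 1, is 0.1 m for a shift and pi/2 rad for a turn. A row lasts 1/8 s, in which the tool goes at most 62.5 mm and 10.7 degrees, less where a joint would pass 70% of its speed; a pose out of reach is approached as far as the arm can. A call with a number of a shift or a turn outside -1 to 1 is refused whole. A call with a gripper value outside its range is refused whole. The fingers move at their own pace and stop on an object; "grip_force" is the grip in N (left out, the last holds). Time passes only in rows, so rows that repeat a pose let the fingers close. It gives the time, the measured TCP pose, the force and the opening at its end, in the units of the state.
- status.read_state(): the state, without advancing time (a new reading comes with each control period).
- read_camera(name): name is "scene" or "top" or "wrist"; returns (picture, depth): 384x512x3 uint8, red, green, blue; 384x512 float32, m along the optical axis (not along the pixel's ray), 0 where there is no reading.
- camera_info(name): a dict with "K" (3x3 intrinsics, pixels), "D" ([k1, k2, p1, p2, k3] as OpenCV has them; the pictures are not rectified), "R" (3x3) and "t" (3): a world point X has camera coordinates R X + t. Camera axes: x right, y down, z forward; pixel columns grow to the right and rows downward; lengths in m; the calibration is good to about 2 mm. A picture is of the moment at which its call begins: read the wrist's pose just before it. camera_info takes no time and is no camera call; for the wrist camera it gives the pose at the moment of the call.
- order.finish_job(): hands the job in, once; it reports no verdict.
The state is a dict: "time": time; "q": joint angles; "joint_vel": joint speeds; "joint_torque": joint torques, N m; "tool_pos": TCP position; "tcp_rot": TCP orientation; "wrist_force": force on the tool from outside, world axes, zero at the start; "torque": the same for the moment, N m; "width": opening from 0.0 (shut) to 1.0 (fully open).
Only numpy, scipy, OpenCV 4.12 (cv2) and the standard library are available. Lean on these libraries where they do the work, as an engineer would, in place of code of your own. Each camera call takes 0.05 s, during which the arm holds its last target. There are 200 camera calls.

## Task

Clear the three rough wood offcuts (block, disc and stub) off the raised bench board: with the fingertips, push each one along the board and over its edge into the empty scrap tray beside it, without picking any of them up. Finish with all three lying down in the tray. Leave the two turned pieces on the board standing where they are, and do not disturb the other things on the bench.

Things in the scene. Friction and masses are not known exactly. Their poses are not given: they have to be found in the camera images.
- board: raised bench board of dark wood, fixed to the bench: 280 mm along its x, 260 mm along its y, upper face 70 mm above the bench. Origin: centre of its underside. Along its whole +x edge (from x = 118 to 140 mm) and its whole -x edge (from x = -118 to -140 mm) runs a raised strip 22 mm wide, its top 90 mm above the bench. Its two edges at y = +130 and -130 mm are open, with no lip; a tray stands against each of them
- scrap_tray: empty open plywood tray, fixed to the bench, 260 mm along its x, 130 mm along its y, walls 4 mm thick and 55 mm high (15 mm lower than the board), floor about 4 mm. Origin: centre of its underside. It stands 1 mm from either the +y or the -y edge of the board, with its axes parallel to the board's; the dowel tray has the other side
- dowel_tray: tray of the same make and size, fixed, filled with upright dowel plugs 19 mm thick whose tops are 55 mm above the bench. Origin: centre of its underside. Not for the offcuts
- block: pale rough wood offcut, loose, 44 x 36 x 24 mm (x, y, z), lying on the board. Origin at its centre
- disc: pale wood slice, loose, 44 mm in diameter and 22 mm thick, lying flat on the board. Origin at its centre, z its axis
- stub: pale end of a square strip, loose, 52 x 26 x 24 mm (x, y, z), lying on the board. Origin at its centre. The three offcuts lie in two rows, one nearer to the board's -x edge (two offcuts, one behind the other along y) and one nearer to its +x edge (one offcut), at least 5 mm clear of the raised strips; which offcut is where varies
- finial: finished turned finial of pale wood, loose, standing upright on the middle of the board between the rows of offcuts: foot 33 mm in diameter, 48 mm high, pointed top. Origin: centre of its underside. Must stay
- knob: finished turned knob of pale wood, loose, standing upright on the middle of the board between the rows: 33 mm in diameter, 40 mm high, with a flat wide head. Origin: centre of its underside. Must stay
- gouge: turning gouge lying on the bench behind the board, 266 mm long, 28 mm thick wooden handle and steel blade. Origin on its axis at the handle's end towards the blade
- mallet: wooden mallet lying on the bench: head 75 x 120 x 60 mm (x, y, z) centred 90 mm along +x from the origin, handle along -x to 127 mm from the origin. Origin at bench level
- glue: yellow glue bottle, 60 mm in diameter, 150 mm high, standing on the bench. Origin: centre of its underside
- brush: small wooden-handled brush lying on the bench to the left of the trays. Origin: at its underside
- wax: low steel can, 72 mm in diameter, 50 mm high, standing on the bench. Origin: centre of its underside

How it is judged:
At the end, for the whole second after the job is handed in: The centres of block, disc and stub all lie between the scrap tray's walls (within 125 mm of its centre along x, 60 mm along y) and less than 62 mm above the bench (so below the board's face), all are at rest; the finial and the knob stand upright within 15 mm of where they were (x of block in the frame of scrap_tray between -0.125 and 0.125 m and y of block in the frame of scrap_tray between -0.06 and 0.06 m and z of each of block, disc, stub in the frame of scrap_tray below 0.062 m and linear speed of each of block, disc, stub below 0.02 m/s and angular speed of each of block, disc, stub below 0.3 rad/s and x of disc in the frame of scrap_tray between -0.125 and 0.125 m and y of disc in the frame of scrap_tray between -0.06 and 0.06 m and x of stub in the frame of scrap_tray between -0.125 and 0.125 m and y of stub in the frame of scrap_tray between -0.06 and 0.06 m and not (distance of any of finial, knob from where it was at the start of the episode above 0.015 m or angle between any of finial, knob's own z axis and vertical above 0.3 rad)); the robot touches nothing.
It fails at once if an offcut is lifted more than about 25 mm above its place on the board (height (world z) of any of block, disc, stub above 0.107 m).
It fails at once if an offcut is carried: its centre is more than 35 mm out over a tray while still at the board's level ((height (world z) of block above 0.08 m and (y of block in the frame of board above 0.165 m or y of block in the frame of board below -0.165 m)) or (height (world z) of disc above 0.08 m and (y of disc in the frame of board above 0.165 m or y of disc in the frame of board below -0.165 m)) or (height (world z) of stub above 0.08 m and (y of stub in the frame of board above 0.165 m or y of stub in the frame of board below -0.165 m))).
It fails at once if the finial or the knob is moved more than 15 mm or tilted more than 0.3 rad (distance of any of finial, knob from where it was at the start of the episode above 0.015 m or angle between any of finial, knob's own z axis and vertical above 0.3 rad).
It fails at once if another thing on the bench (gouge, mallet, glue, brush, wax can) is moved more than 30 mm or tipped (distance of any of gouge, mallet, glue, brush, wax from where it was at the start of the episode above 0.03 m or angle between any of mallet, glue, wax's own z axis and vertical above 0.4 rad).
It also fails if it takes over 58 s, if anything falls off the work surface, if the arm or the gripper's body presses on something with over 40 N, if the wrist force passes 120 N, or if a joint passes its speed limit or range.

## Working session

There is one attempt and no reset: what is moved stays moved. The work goes in short steps, Python scripts to look and compute and a tool call to move; the robot and the scene stay as the last step left them, time stands still between calls to the robot, and variables do not carry over. Pictures are saved under pics/ and viewed, about 8 in all and at most 12, crops included, and the job is handed in when it is done.

Besides the shell and the picture viewer there is one more tool, called as a command line: name --argument value ..., lists and objects as JSON in quotes. move_arm: Moves the arm, as the interface text tells. Its arguments: {"type":"object","properties":{"deltas":{"type":"array","items":{"type":"array"}},"grip_force":{"type":"number"}},"required":["deltas"]}

```bash
mkdir -p pics; ls
python3 - <<'E'
from workcell import status, read_camera, camera_info, order
import cv2,numpy as np
print(status.read_state())
for n in("top","scene"):
    p,d=read_camera(n); np.savez(f'{n}0.npz',p=p,d=d); cv2.imwrite(f'pics/{n}0.png',p[:,:,::-1])
    i=camera_info(n); print(n,i)
E
```

```text
pics
{'time': 0.0, 'q': array([ 1.09208917e+00,  2.64776101e-01,  1.60540820e+00, -2.28799606e-05,
        1.27370923e+00, -3.69065595e-02]), 'joint_vel': array([-0.00032279,  0.00052127, -0.00343484,  0.00061758,  0.00030318,
        0.00119654]), 'joint_torque': array([ 1.88696422e-04, -5.15109873e+01, -3.67322695e+01, -9.68697327e-05,
        1.26887381e-02, -1.33928367e-06]), 'tool_pos': array([0.28827399, 0.60951436, 0.22992811]), 'tcp_rot': array([-0.68821387, -3.06470244,  0.00350289]), 'wrist_force': array([-0.31963315,  0.13560098,  0.56294762]), 'torque': array([-0.02068853,  0.01220751, -0.00315506]), 'width': 0.9987270614751049}
top {'K': array([[414.27405469,   0.        , 256.25189817],
       [  0.        , 414.27405469, 191.88092013],
       [  0.        ,   0.        ,   1.        ]]), 'D': array([-0.1447368,  0.       ,  0.       ,  0.       ,  0.       ]), 'R': array([[ 0.01857315, -0.99982002,  0.0038694 ],
       [-0.99039582, -0.01892812, -0.13695925],
       [ 0.13700784, -0.00128847, -0.99056912]]), 't': array([-0.00553486,  0.60638077,  1.30016277])}
scene {'K': array([[497.63293082,   0.        , 256.08630951],
       [  0.        , 497.63293082, 189.58043776],
       [  0.        ,   0.        ,   1.        ]]), 'D': array([0.00797536, 0.        , 0.        , 0.        , 0.        ]), 'R': array([[ 0.81509431,  0.57893188,  0.02142795],
       [ 0.38679154, -0.51629339, -0.76408994],
       [-0.43129292,  0.63109351, -0.64475375]]), 't': array([-0.47951195, -0.17791755,  1.84695216])}
```

View pics/top0.png

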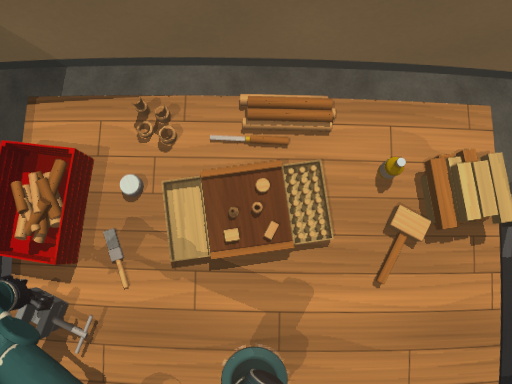

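View pics/scene0.png

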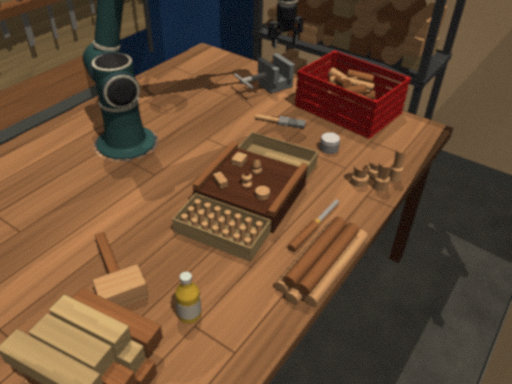

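The top view shows the scrap tray (empty) to the left of the board at about (185,220), which is +y. The dowels are at (307,203). The block is at (231,236), the stub at (271,230), the disc at (262,185), and the turned pieces at (232,212) and (257,207).

```bash
cat > h.py <<'E'
import cv2,numpy as np
from workcell import status, read_camera, camera_info, order
def ray(i,uv):
    n=cv2.undistortPoints(np.float64(uv).reshape(-1,1,2),i['K'],i['D'])[:,0]
    return np.c_[n,np.ones(len(n))]@i['R'], -i['R'].T@i['t']
def onplane(i,uv,z):
    d,c=ray(i,uv); return c+d*((z-c[2])/d[:,2])[:,None]
def cloud(i,d):
    v,u=np.mgrid[:d.shape[0],:d.shape[1]]; uv=np.c_[u.ravel(),v.ravel()].astype(float)
    r,c=ray(i,uv); return (c+r*d.reshape(-1,1)).reshape(*d.shape,3)
E
python3 - <<'E'
from h import *
for n in("top","scene"):
    f=np.load(n+'0.npz'); p,d=f['p'],f['d']; i=camera_info(n); P=cloud(i,d)
    z=P[...,2]
    # pieces: height over board face
    reg=(P[...,0]>.3)&(P[...,0]<.8)&(abs(P[...,1])<.25)
    m=(reg&(z>.082)&(z<.13)).astype(np.uint8)
    k,l,s,c=cv2.connectedComponentsWithStats(m)
    for j in range(1,k):
        if s[j,4]<15: continue
        q=P[l==j]; r=cv2.minAreaRect(np.float32(q[:,:2]*1000))
        print(n,c[j].round(),s[j,4],'zmed %.3f zmax %.3f'%(np.median(q[:,2]),q[:,2].max()),q[:,:2].mean(0).round(3),np.round(r[0]),np.round(r[1]),round(r[2]))
    hsv=cv2.cvtColor(p,cv2.COLOR_RGB2HSV)
    if n=='top':
        b=reg&(abs(z-.07)<.006); q=P[b]
        print('face',np.median(z[b]),cv2.minAreaRect(np.float32(q[:,:2]*1000)))
        b=reg&(z>.035)&(z<.11); m=cv2.morphologyEx(b.astype(np.uint8),cv2.MORPH_OPEN,np.ones((3,3)))>0
        q=P[m]; print('all',cv2.minAreaRect(np.float32(q[:,:2]*1000)))
    cv2.imwrite(f'pics/{n}crop.png',cv2.resize(p[150:275,150:345] if n=='top' else p[120:260,165:325],None,fx=4,fy=4,interpolation=cv2.INTER_CUBIC)[:600,:800,::-1])
E
```

```text
top [240. 168.] 601 zmed 0.091 zmax 0.099 [0.675 0.057] [676.  56.] [ 24. 260.] 9
top [263. 184.] 154 zmed 0.093 zmax 0.102 [ 0.623 -0.013] [623. -13.] [42. 41.] 1
top [257. 206.] 59 zmed 0.108 zmax 0.115 [0.553 0.003] [553.   3.] [29. 31.] 2
top [233. 211.] 61 zmed 0.108 zmax 0.119 [0.537 0.076] [538.  76.] [25. 26.] 45
top [271. 229.] 144 zmed 0.095 zmax 0.101 [ 0.483 -0.042] [484. -42.] [26. 51.] 64
top [231. 234.] 172 zmed 0.095 zmax 0.101 [0.466 0.08 ] [466.  80.] [36. 45.] 11
top [252. 250.] 611 zmed 0.091 zmax 0.098 [0.42  0.017] [420.  16.] [ 22. 261.] 9
face 0.07103623898012501 ((548.6947631835938, 36.02630615234375), (237.3734130859375, 265.1704406738281), 9.108945846557617)
all ((553.9379272460938, 0.085845947265625), (281.43768310546875, 445.265380859375), 8.941325187683105)
scene [215. 164.] 393 zmed 0.089 zmax 0.097 [0.422 0.002] [419.  11.] [ 27. 266.] 10
scene [239. 158.] 128 zmed 0.091 zmax 0.099 [0.467 0.073] [465.  76.] [37. 49.] 9
scene [257. 164.] 71 zmed 0.101 zmax 0.118 [0.54  0.068] [539.  69.] [27. 18.] 27
scene [288. 188.] 430 zmed 0.089 zmax 0.095 [0.676 0.041] [674.  51.] [ 24. 265.] 9
scene [220. 178.] 122 zmed 0.093 zmax 0.099 [ 0.485 -0.049] [482. -47.] [28. 61.] 67
scene [247. 178.] 66 zmed 0.103 zmax 0.110 [ 0.556 -0.007] [556.  -6.] [32. 25.] 47
scene [262. 191.] 131 zmed 0.091 zmax 0.096 [ 0.624 -0.02 ] [623. -18.] [40. 44.] 35
```

View pics/topcrop.png

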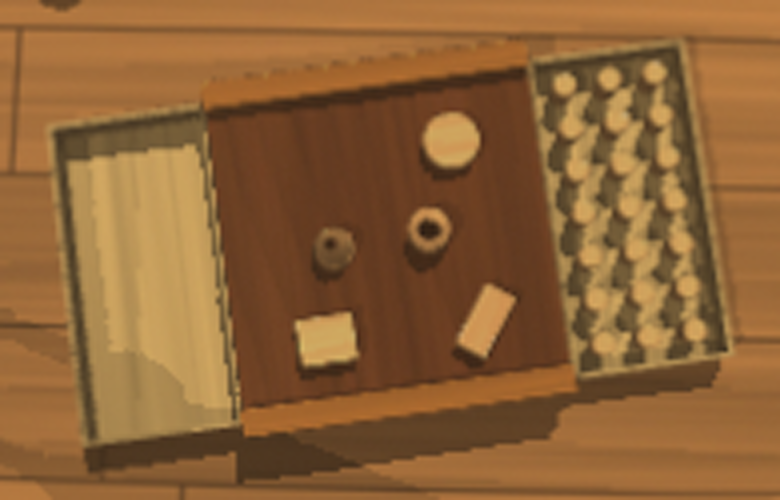

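The crop confirms the layout: finial at (333,248), knob at (430,230), block at (327,340), stub at (486,320) and disc at (451,140).

In the board frame (yaw about 8.8°, centre about (0.5475, 0.034)), positions in mm:
- block: (-74, 56)
- stub: (-76, -68)
- disc: (67, -60)
- finial: (-3, 39)
- knob: (1, -36)

All pushes go along the board's +y. I'm moving over the gap between block and stub.

move_arm --deltas '[[[0, 0, -0.1], [0.15, -0.5, 0], 0.5], [[0, 0, -0.2], [0.31, -0.98, 0], 0.5], [[0, 0, -0.207], [0.31, -0.98, 0], 0.5]]'

```text
time: 0.48
tool_pos: [0.3201, 0.5091, 0.2305]
tcp_rot: [1.181, 2.911, -0.004]
wrist_force: [-0.0, 1.4, -0.1]
width: 0.378
```

move_arm --deltas '[[[0, 0, -0.1], [0.15, -0.5, 0], 0.5], [[0, 0, -0.2], [0.31, -0.98, 0], 0.5], [[0, 0, -0.207], [0.31, -0.98, 0], 0.5]]'

```text
time: 0.85
tool_pos: [0.3511, 0.4125, 0.2311]
tcp_rot: [1.635, 2.682, -0.001]
wrist_force: [-0.4, 0.3, 0.1]
width: 0.25
```

move_arm --deltas '[[[0, 0, -0.1], [0.15, -0.5, 0], 0.5], [[0, 0, -0.2], [0.31, -0.98, 0], 0.5], [[0, 0, -0.207], [0.31, -0.98, 0], 0.5]]'

```text
time: 1.23
tool_pos: [0.3823, 0.3154, 0.2313]
tcp_rot: [-2.047, -2.383, -0.0]
wrist_force: [0.1, 0.5, -0.2]
width: 0.25
```

move_arm --deltas '[[[0, 0, 0], [0.15, -0.5, 0], 0.5], [[0, 0, 0], [0.31, -0.98, 0], 0.5]]'

```text
time: 1.48
tool_pos: [0.413, 0.2195, 0.2315]
tcp_rot: [-2.038, -2.39, -0.002]
wrist_force: [0.8, -0.1, -0.8]
width: 0.252
```

move_arm --deltas '[[[0, 0, 0], [0.15, -0.5, 0], 0.5], [[0, 0, 0], [0.31, -0.98, 0], 0.5]]'

```text
time: 1.72
tool_pos: [0.4447, 0.1209, 0.2316]
tcp_rot: [-2.039, -2.389, -0.003]
wrist_force: [0.1, 0.9, -0.4]
width: 0.248
```

move_arm --deltas '[[[0, 0, 0], [0.15, -0.5, 0], 0.5], [[0, 0, 0], [0.31, -0.98, 0], 0.5], [[0, 0, 0], [0.31, -0.98, 0], 0.5]]'

```text
time: 2.1
tool_pos: [0.4765, 0.0211, 0.2315]
tcp_rot: [2.046, 2.383, 0.001]
wrist_force: [-0.3, 1.1, -0.2]
width: 0.247
```

```bash
cat > look.py <<'E'
from h import *
import sys
n,o=sys.argv[1:3]
i=camera_info(n); p,d=read_camera(n); P=cloud(i,d); z=P[...,2]
cv2.imwrite(f'pics/{o}.png',p[:,:,::-1])
B=lambda q:(q[:,:2]-[.5475,.034])@np.array([[.988,-.153],[.153,.988]])*1000
reg=(P[...,0]>.3)&(P[...,0]<.8)&(abs(P[...,1])<.35)&(d>0)
m=(reg&(z>.080)&(z<.13)).astype(np.uint8)
k,l,s,c=cv2.connectedComponentsWithStats(m)
for j in range(1,k):
    if s[j,4]<15: continue
    q=P[l==j]; r=cv2.minAreaRect(np.float32(B(q)))
    print(n,c[j].round(),s[j,4],'ztop %.3f'%np.percentile(q[:,2],90),'board',np.round(r[0]),np.round(r[1]),round(r[2]))
print('face',np.median(z[reg&(abs(z-.07)<.005)]))
E
python3 look.py wrist w1
```

```text
wrist [197. 141.] 5804 ztop 0.090 board [-130.    6.] [ 23. 252.] 0
wrist [459. 153.] 6298 ztop 0.090 board [127.   3.] [ 25. 260.] 0
wrist [255. 114.] 1951 ztop 0.094 board [-76.  58.] [35. 44.] 2
wrist [332. 129.] 736 ztop 0.114 board [-6. 46.] [28. 25.] 25
wrist [330. 207.] 597 ztop 0.108 board [ -2. -31.] [31. 32.] 81
wrist [390. 228.] 1439 ztop 0.092 board [ 65. -58.] [43. 44.] 18
wrist [253. 235.] 1336 ztop 0.094 board [-77. -65.] [27. 51.] 54
face 0.0690436206348185
```

View pics/w1.png

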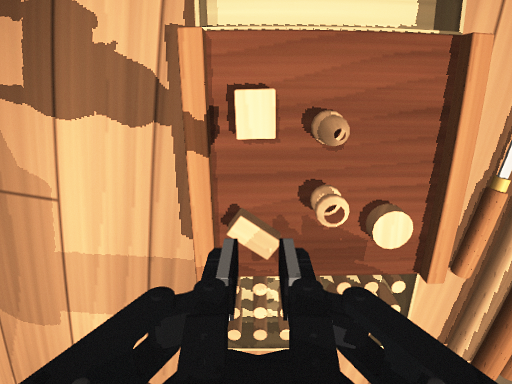

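The wrist view agrees with the top view to a few mm: block at (255,114), stub at (253,235), disc at (390,228), and the lane is clear. Descending behind the block.

move_arm --deltas '[[[0, 0, 0], [-0.02, 0, -0.5], 0.5], [[0, 0, 0], [-0.03, -0.01, -0.9], 0.5], [[0, 0, 0], [-0.03, -0.01, -0.9], 0.5]]'

```text
time: 2.52
tool_pos: [0.4683, 0.0233, 0.1378]
tcp_rot: [-2.036, -2.383, 0.007]
wrist_force: [0.3, 0.7, 0.0]
width: 0.247
```

move_arm --deltas '[[[0, 0, 0], [0, 0, -0.35], 0.5], [[0, 0, 0], [0, 0, -0.64], 0.5], [[0, 0, 0], [0, 0, -0.64], 0.5]]'

```text
time: 2.9
tool_pos: [0.471, 0.0225, 0.077]
tcp_rot: [-2.041, -2.386, 0.002]
wrist_force: [0.1, -0.6, -0.0]
width: 0.247
```

move_arm --deltas '[[[0, 0, 0], [-0.025, 0.16, 0], 0.5], [[0, 0, 0], [-0.05, 0.32, 0], 0.5], [[0, 0, 0], [-0.074, 0.48, 0], 0.5], [[0, 0, 0], [-0.1, 0.64, 0], 0.5], [[0, 0, 0], [-0.122, 0.79, 0], 0.5]]'

```text
time: 3.52
tool_pos: [0.4592, 0.1015, 0.0775]
tcp_rot: [2.044, 2.386, 0.0]
wrist_force: [-0.2, -1.3, 0.7]
width: 0.25
```

move_arm --deltas '[[[0, 0, 0], [-0.025, 0.16, 0], 0.5], [[0, 0, 0], [-0.05, 0.32, 0], 0.5], [[0, 0, 0], [-0.08, 0.52, 0], 0.5], [[0, 0, 0], [-0.08, 0.52, 0], 0.5], [[0, 0, 0], [-0.08, 0.52, 0], 0.5]]'

```text
time: 4.15
tool_pos: [0.4512, 0.1522, 0.0771]
tcp_rot: [-2.044, -2.386, 0.001]
wrist_force: [-0.8, -0.1, 0.6]
width: 0.248
```

```bash
python3 look.py top t2; python3 -c "
import cv2
p=cv2.imread('pics/t2.png')[150:275,150:345];cv2.imwrite('pics/t2c.png',cv2.resize(p,None,fx=4,fy=4))"
```

```text
top [241. 168.] 604 ztop 0.094 board [130.   2.] [ 24. 259.] 0
top [263. 184.] 155 ztop 0.097 board [ 68. -58.] [41. 42.] 82
top [257. 206.] 62 ztop 0.112 board [ -0. -31.] [31. 29.] 81
top [233. 211.] 64 ztop 0.116 board [-3. 44.] [26. 28.] 19
top [271. 229.] 145 ztop 0.098 board [-75. -65.] [26. 51.] 55
top [257. 249.] 539 ztop 0.094 board [-128.  -15.] [ 22. 228.] 0
face 0.07099425795535741
```

View pics/t2c.png

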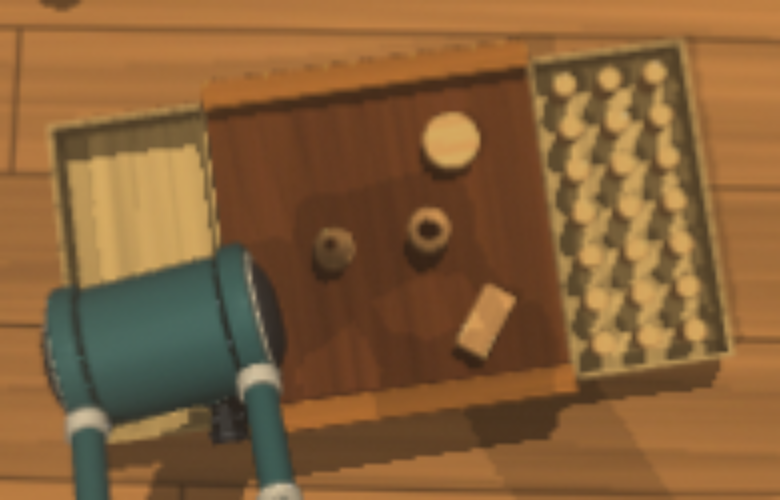

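The arm hides the block, but the finial, knob and stub are unmoved. Lifting and going round behind the stub.

move_arm --deltas '[[[0, 0, 0], [0, 0, 0.4], 0.5], [[0, 0, 0], [0, 0, 0.75], 0.5], [[0, 0, 0], [0.07, -0.43, 0.75], 0.5], [[0, 0, 0], [0.15, -0.95, 0.75], 0.5]]'

```text
time: 4.7
tool_pos: [0.4672, 0.0562, 0.1533]
tcp_rot: [2.042, 2.386, 0.002]
wrist_force: [0.6, -0.4, 0.4]
width: 0.248
```

move_arm --deltas '[[[0, 0, 0], [0.07, -0.43, 0], 0.5], [[0, 0, 0], [0.15, -0.95, 0], 0.5]]'

```text
time: 4.95
tool_pos: [0.4814, -0.0397, 0.1524]
tcp_rot: [2.045, 2.384, 0.001]
wrist_force: [1.0, -0.0, -0.2]
width: 0.25
```

move_arm --deltas '[[[0, 0, 0], [0.05, -0.3, 0], 0.5], [[0, 0, 0], [0.1, -0.6, 0], 0.5], [[0, 0, 0], [0.1, -0.6, 0], 0.5]]'

```text
time: 5.32
tool_pos: [0.4914, -0.1001, 0.1523]
tcp_rot: [2.049, 2.381, -0.0]
wrist_force: [1.1, 0.4, 0.2]
width: 0.251
```

```bash
python3 look.py wrist w2
```

```text
wrist [177. 104.] 7572 ztop 0.090 board [-130.  -58.] [ 23. 141.] 0
wrist [378.  73.] 1564 ztop 0.108 board [ -2. -32.] [32. 32.] 27
wrist [465. 116.] 3481 ztop 0.092 board [ 65. -58.] [44. 44.] 42
wrist [256. 126.] 3245 ztop 0.094 board [-77. -65.] [26. 52.] 54
wrist [508. 196.] 167 ztop 0.087 board [ 117. -114.] [26.  3.] 90
face 0.06903945103490497
```

View pics/w2.png

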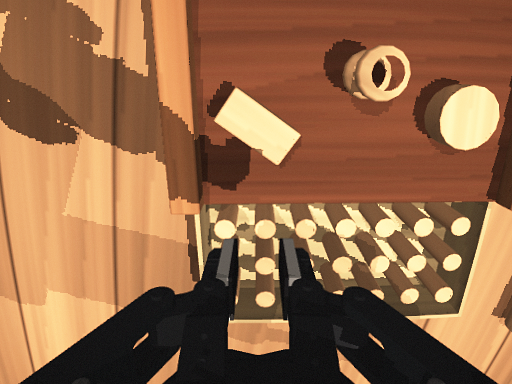

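The stub is at (256,126), the fingertips are beyond its near side, and the lane is clear. Descend and push.

move_arm --deltas '[[[0, 0, 0], [0, 0, -0.4], 0.5], [[0, 0, 0], [0, 0, -0.75], 0.5], [[0, 0, 0], [0, 0, -0.75], 0.5]]'

```text
time: 5.75
tool_pos: [0.488, -0.0962, 0.0743]
tcp_rot: [-2.039, -2.381, 0.005]
wrist_force: [-1.2, 0.3, 0.5]
width: 0.251
```

move_arm --deltas '[[[0, 0, 0], [-0.025, 0.16, 0], 0.5], [[0, 0, 0], [-0.05, 0.32, 0], 0.5], [[0, 0, 0], [-0.074, 0.48, 0], 0.5], [[0, 0, 0], [-0.099, 0.64, 0], 0.5], [[0, 0, 0], [-0.124, 0.8, 0], 0.5]]'

```text
time: 6.38
tool_pos: [0.479, -0.0165, 0.0776]
tcp_rot: [2.044, 2.385, 0.001]
wrist_force: [0.6, 0.5, -0.2]
width: 0.247
```

```bash
python3 look.py wrist w3
```

```text
wrist [184. 189.] 28358 ztop 0.120 board [-88.  10.] [110. 140.] 1
wrist [434.  91.] 4459 ztop 0.114 board [-9. 45.] [28. 22.] 83
wrist [412. 255.] 2934 ztop 0.108 board [ -4. -30.] [33. 29.] 46
wrist [494. 289.] 2324 ztop 0.091 board [ 54. -59.] [23. 43.] 8
wrist [146. 338.] 52 ztop 0.130 board [-129.  -66.] [47.  2.] 63
wrist [370. 339.] 25 ztop 0.130 board [-33. -46.] [3. 1.] 1
wrist [167. 369.] 414 ztop 0.090 board [-119.  -87.] [82. 12.] 65
wrist [338. 347.] 16 ztop 0.130 board [-45. -50.] [1. 3.] 9
face 0.06901597886658861
```

View pics/w3.png

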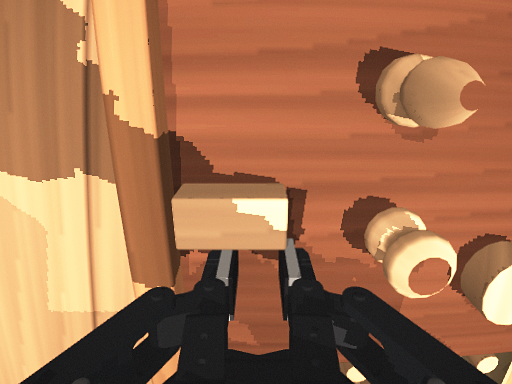

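The stub has squared up against the fingers at (230,215), about 10 mm left of their centre and clear of the strip. I'll keep pushing, biased very slightly to +x.

move_arm --deltas '[[[0, 0, 0], [-0.02, 0.16, 0], 0.5], [[0, 0, 0], [-0.043, 0.32, 0], 0.5], [[0, 0, 0], [-0.064, 0.48, 0], 0.5], [[0, 0, 0], [-0.086, 0.64, 0], 0.5], [[0, 0, 0], [-0.108, 0.8, 0], 0.5], [[0, 0, 0], [-0.12, 0.9, 0], 0.5]]'

```text
time: 7.18
tool_pos: [0.4668, 0.0733, 0.0772]
tcp_rot: [-2.044, -2.386, 0.0]
wrist_force: [0.0, -0.3, 0.2]
width: 0.25
```

move_arm --deltas '[[[0, 0, 0], [-0.02, 0.16, 0], 0.5], [[0, 0, 0], [-0.046, 0.32, 0], 0.5], [[0, 0, 0], [-0.07, 0.48, 0], 0.5], [[0, 0, 0], [-0.095, 0.64, 0], 0.5], [[0, 0, 0], [-0.12, 0.8, 0], 0.5], [[0, 0, 0], [-0.12, 0.8, 0], 0.5], [[0, 0, 0], [-0.12, 0.8, 0], 0.5]]'

```text
time: 8.05
tool_pos: [0.4549, 0.1522, 0.0772]
tcp_rot: [2.044, 2.386, -0.001]
wrist_force: [-0.3, -0.1, -0.4]
width: 0.25
```

move_arm --deltas '[[[0, 0, 0], [0, 0, 0.4], 0.5], [[0, 0, 0], [0, 0, 0.8], 0.5], [[0, 0, 0], [0.07, -0.4, 0.95], 0.5], [[0, 0, 0], [0.15, -0.9, 0.95], 0.5], [[0, 0, 0], [0.15, -0.9, 0.95], 0.5]]'

```text
time: 8.68
tool_pos: [0.4706, 0.0591, 0.1727]
tcp_rot: [2.05, 2.379, 0.0]
wrist_force: [0.5, 0.5, 0.4]
width: 0.251
```

```bash
python3 look.py wrist w4
```

```text
wrist [184. 174.] 6378 ztop 0.090 board [-131.   40.] [ 23. 183.] 0
wrist [485. 230.] 6281 ztop 0.090 board [127.   2.] [ 24. 260.] 0
wrist [346. 190.] 1080 ztop 0.114 board [-7. 47.] [28. 22.] 36
wrist [342. 273.] 812 ztop 0.108 board [ -3. -26.] [32. 23.] 9
wrist [410. 292.] 1733 ztop 0.092 board [ 66. -56.] [41. 44.] 55
face 0.06906932853371027
```

View pics/w4.png

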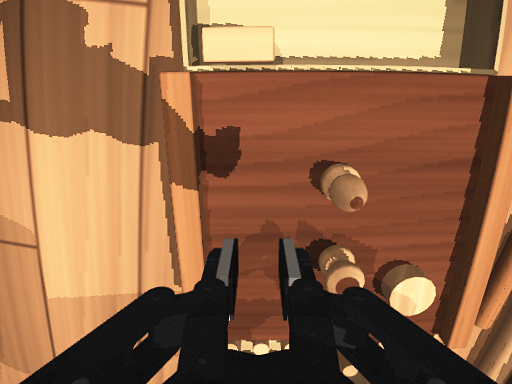

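The stub lies in the tray at (238,43), the board's -x lane is empty, and the finial and knob are standing. Moving over behind the disc.

move_arm --deltas '[[[0, 0, 0], [0.45, -0.35, 0], 0.5], [[0, 0, 0], [0.9, -0.7, 0], 0.5]]'

```text
time: 8.98
tool_pos: [0.5606, -0.0074, 0.1721]
tcp_rot: [-2.043, -2.386, -0.001]
wrist_force: [0.4, 1.1, 0.0]
width: 0.254
```

move_arm --deltas '[[[0, 0, 0], [0.4, -0.3, 0], 0.5], [[0, 0, 0], [0.7, -0.59, 0], 0.5], [[0, 0, 0], [0.7, -0.59, 0], 0.5]]'

```text
time: 9.35
tool_pos: [0.6316, -0.0677, 0.1714]
tcp_rot: [-2.046, -2.383, 0.0]
wrist_force: [-0.7, 0.1, -0.0]
width: 0.251
```

```bash
python3 look.py wrist w5; python3 look.py top t5;python3 -c "
import cv2,numpy as np
p=cv2.imread('pics/t5.png')[150:275,150:345];a=cv2.resize(p,(624,400),interpolation=cv2.INTER_CUBIC)
b=cv2.resize(cv2.imread('pics/w5.png'),(266,200));c=np.zeros((600,624,3),np.uint8);c[:400]=a;c[400:,:266]=b
cv2.imwrite('pics/c5.png',c)"
```

```text
wrist [342. 104.] 6958 ztop 0.090 board [127. -50.] [ 23. 154.] 0
wrist [ 14. 145.] 3725 ztop 0.089 board [-129.  -51.] [154.  24.] 90
wrist [158.  91.] 1259 ztop 0.108 board [ -1. -32.] [32. 32.] 42
wrist [257. 127.] 2875 ztop 0.092 board [ 66. -58.] [42. 43.] 15
face 0.06895491489893463
top [230. 169.] 444 ztop 0.094 board [129.  38.] [189.  23.] 90
top [268. 185.] 26 ztop 0.096 board [ 64. -75.] [ 8. 32.] 73
top [233. 211.] 65 ztop 0.116 board [-3. 44.] [27. 28.] 47
top [230. 253.] 299 ztop 0.094 board [-129.   68.] [ 22. 129.] 0
face 0.07094994624352657
```

View pics/c5.png

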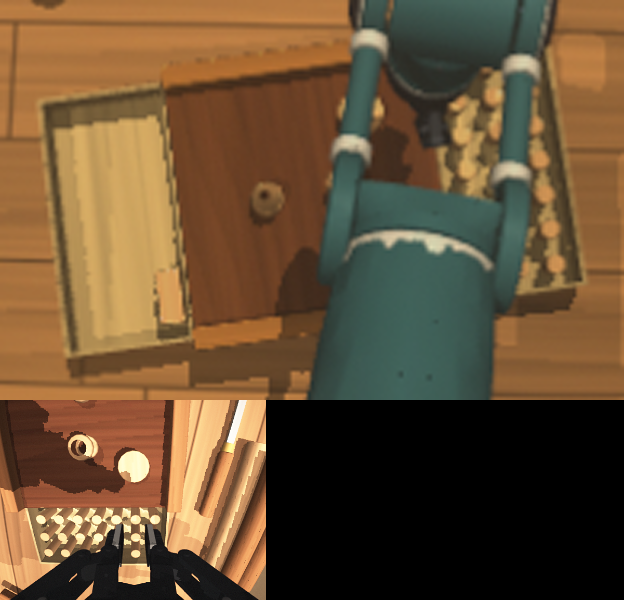

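I can see the stub at (172,295) but not the block. Before pushing the disc, I'll measure heights in the tray.

Run:
```python
from h import *
i=camera_info('top'); p,d=read_camera('top'); P=cloud(i,d)
B=(P[...,:2]-[.5475,.034])@np.array([[.988,-.153],[.153,.988]])*1000
np.set_printoptions(linewidth=200)
# height map in 8mm cells, rows x, cols y, tray region
for x in range(-130,130,8):
    r=[]
    for y in range(136,268,8):
        m=(abs(B[...,0]-x)<5)&(abs(B[...,1]-y)<5); r.append(int(np.median(P[...,2][m])*1000) if m.any() else -1)
    print(x,r)
```

```text
-130 [88, 54, 8, 7, 26, 6, 0, 4, 5, 5, 3, 7, 8, 6, 4, 36, 30]
-122 [58, 6, 5, 3, 3, 5, 6, 4, 4, 4, 4, 4, 5, 5, 5, 22, 53]
-114 [58, 51, 8, 5, 3, 2, 5, 3, 4, 4, 4, 3, 4, 5, 4, 10, 55]
-106 [62, 74, 73, 73, 3, 6, 3, 5, 4, 3, 4, 4, 6, 5, 4, 22, 56]
-98 [64, 72, 73, 75, 7, 4, 4, 7, 5, 4, 5, 5, 7, 5, 5, 26, 53]
-90 [66, 73, 74, 75, 36, 4, 6, 6, 5, 6, 6, 5, 4, 3, 3, 6, 10]
-82 [62, 75, 74, 75, -1, 5, 4, 4, 4, 5, 3, 5, 3, 5, 3, 7, 35]
-74 [56, 73, 73, 75, 9, 4, 4, 2, 2, 3, 5, 5, 4, 6, 6, 8, 19]
-66 [60, 72, 75, 75, 9, 4, 5, 6, 3, 3, 4, 4, 2, 4, 6, 7, 18]
-58 [62, 71, 72, 70, 2, 2, 3, 4, 4, 4, 3, 4, 4, 5, 2, 5, 29]
-50 [54, 4, 3, 5, 4, 3, 3, 3, 4, 5, 4, 4, 5, 5, 5, 6, 29]
-42 [54, 4, 4, 4, 6, 4, 5, 3, 5, 5, 5, 5, 5, 5, 4, 9, 33]
-34 [56, 3, 4, 3, 4, 4, 3, 3, 3, 5, 5, 5, 3, 5, 6, 6, 34]
-26 [58, 2, 4, 3, 4, 4, 6, 4, 4, 4, 4, 5, 5, 4, 5, 7, 42]
-18 [54, 3, 4, 3, 2, 3, 6, 4, 4, 3, 4, 4, 3, 6, 5, 10, 34]
-10 [57, 4, 4, 3, 4, 4, 4, 5, 3, 5, 3, 4, 5, 5, 5, 8, 34]
-2 [57, 3, 5, 5, 5, 6, 5, 6, 5, 4, 5, 5, 4, 5, 5, 7, 30]
6 [55, 2, 3, 2, 5, 6, 5, 6, 5, 7, 6, 5, 3, 4, 6, 10, 44]
14 [59, 2, 3, 2, 4, 6,
[... 151 characters left out ...]
 [59, 4, 4, 4, 4, 4, 4, 3, 4, 4, 3, 3, 6, 3, 4, 4, 38]
46 [56, 5, 5, 3, 4, 5, 5, 6, 4, 5, 3, 4, 4, 4, 4, 9, 33]
54 [57, 3, 5, 5, 7, 5, 4, 4, 5, 6, 6, 3, 4, 5, 5, 7, 31]
62 [55, 4, 4, 7, 5, 3, 3, 4, 5, 4, 4, 4, 6, 6, 5, 6, 40]
70 [58, 2, 5, 4, 6, 3, 3, 4, 4, 4, 4, 3, 4, 5, 5, 8, 40]
78 [56, 5, 2, 4, 6, 2, 5, 5, 4, 4, 5, 4, 5, 4, 5, 7, 36]
86 [58, 3, 2, 4, 6, 4, 5, 4, 4, 3, 3, 4, 6, 6, 5, 7, 30]
94 [57, 4, 4, 5, 6, 5, 4, 4, 4, 6, 4, 6, 5, 4, 5, 5, 39]
102 [55, 6, 4, 7, 5, 3, 5, 7, 5, 5, 5, 5, 6, 4, 5, 5, 39]
110 [57, 8, 5, 3, 5, 8, 4, 4, 6, 4, 5, 5, 4, 7, 5, 7, 35]
118 [58, 2, 5, 5, 5, 1, 4, 5, 5, 5, 4, 5, 4, 2, 2, 8, 34]
126 [58, 27, 29, 20, 23, 30, 20, 30, 32, 24, 24, 32, 30, 21, 27, 26, 35]
```

The height map shows the block standing on end (44 mm) against the near wall, with the stub lying on top. The stub's top is at about 73 mm, so its centre is about 61 mm, too close to the 62 mm limit. I'll push the disc off first, then slide the stub off the block.

move_arm --deltas '[[[0, 0, 0], [-0.01, 0, -0.45], 0.5], [[0, 0, 0], [-0.01, 0, -0.94], 0.5], [[0, 0, 0], [-0.01, 0, -0.94], 0.5]]'

```text
time: 9.88
tool_pos: [0.6242, -0.0648, 0.074]
tcp_rot: [-2.038, -2.38, 0.008]
wrist_force: [0.3, 0.5, 0.2]
width: 0.252
```

move_arm --deltas '[[[0, 0, 0], [-0.025, 0.16, 0], 0.5], [[0, 0, 0], [-0.05, 0.32, 0], 0.5], [[0, 0, 0], [-0.074, 0.48, 0], 0.5], [[0, 0, 0], [-0.099, 0.64, 0], 0.5], [[0, 0, 0], [-0.124, 0.8, 0], 0.5], [[0, 0, 0], [-0.139, 0.9, 0], 0.5]]'

```text
time: 10.62
tool_pos: [0.6148, 0.0244, 0.0783]
tcp_rot: [-2.043, -2.386, 0.0]
wrist_force: [-1.1, -1.0, 1.0]
width: 0.247
```

```bash
python3 look.py wrist w6
```

```text
wrist [322. 192.] 30603 ztop 0.115 board [61. 27.] [146. 156.] 89
wrist [ 95. 139.] 3981 ztop 0.114 board [-2. 45.] [23. 27.] 20
wrist [374. 339.] 65 ztop 0.129 board [120. -51.] [ 4. 57.] 29
wrist [147. 339.] 19 ztop 0.130 board [ 21. -27.] [2. 1.] 56
wrist [353. 373.] 334 ztop 0.089 board [124. -95.] [15. 19.] 1
face 0.06895092819368179
```

View pics/w6.png

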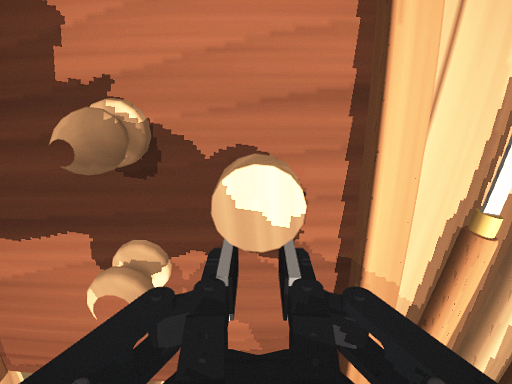

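The disc sits centred between the fingertips at (258,200), well clear of the turned pieces. Continuing.

move_arm --deltas '[[[0, 0, 0], [-0.025, 0.16, 0], 0.5], [[0, 0, 0], [-0.05, 0.32, 0], 0.5], [[0, 0, 0], [-0.074, 0.48, 0], 0.5], [[0, 0, 0], [-0.099, 0.64, 0], 0.5], [[0, 0, 0], [-0.124, 0.8, 0], 0.5]]'

```text
time: 11.3
tool_pos: [0.6024, 0.1044, 0.0782]
tcp_rot: [-2.044, -2.385, 0.0]
wrist_force: [-0.9, -0.3, 0.2]
width: 0.254
```

move_arm --deltas '[[[0, 0, 0], [-0.025, 0.16, 0], 0.5], [[0, 0, 0], [-0.05, 0.32, 0], 0.5], [[0, 0, 0], [-0.074, 0.48, 0], 0.5], [[0, 0, 0], [-0.11, 0.72, 0], 0.5], [[0, 0, 0], [-0.11, 0.72, 0], 0.5], [[0, 0, 0], [-0.11, 0.72, 0], 0.5]]'

```text
time: 12.05
tool_pos: [0.5917, 0.1752, 0.0783]
tcp_rot: [2.044, 2.386, -0.001]
wrist_force: [-0.5, -0.6, -0.1]
width: 0.247
```

move_arm --deltas '[[[0, 0, 0], [0, 0, 0.4], 1], [[0, 0, 0], [0, 0, 0.8], 1], [[0, 0, 0], [0.05, -0.3, 1], 1], [[0, 0, 0], [0.1, -0.6, 1], 1], [[0, 0, 0], [0.1, -0.6, 1], 1], [[0, 0, 0], [0.1, -0.6, 1], 1]]'

```text
time: 12.8
tool_pos: [0.6014, 0.1148, 0.1779]
tcp_rot: [-2.046, -2.383, 0.001]
wrist_force: [0.3, 0.3, 0.3]
width: 0.002
```

```bash
cat > tray.py <<'E'
from h import *
import sys
n,o=sys.argv[1:3]
i=camera_info(n); p,d=read_camera(n); P=cloud(i,d); cv2.imwrite(f'pics/{o}.png',p[:,:,::-1])
B=(P[...,:2]-[.5475,.034])@np.array([[.988,-.153],[.153,.988]])*1000
m=(abs(B[...,0])<124)&(B[...,1]>141)&(B[...,1]<255)&(P[...,2]>.015)&(P[...,2]<.11)&(d>0)
k,l,s,c=cv2.connectedComponentsWithStats(cv2.morphologyEx(m.astype(np.uint8),cv2.MORPH_OPEN,np.ones((2,2))))
for j in range(1,k):
    if s[j,4]>12:
        q=l==j; r=cv2.minAreaRect(np.float32(B[q])); z=P[...,2][q]; print(n,c[j].round(),s[j,4],'z',np.percentile(z,[10,50,90]).round(3),'board',np.round(r[0]),np.round(r[1]),round(r[2]))
print(status.read_state()['tool_pos'])
E
python3 tray.py wrist w7; python3 tray.py top t7;python3 tray.py scene s7; python3 look.py top t7b
```

```text
wrist [330.  13.] 253 z [0.026 0.043 0.054] board [102. 187.] [92. 19.] 50
wrist [328.  58.] 347 z [0.024 0.041 0.054] board [104. 165.] [72. 34.] 36
wrist [259.  81.] 1254 z [0.033 0.044 0.047] board [ 66. 159.] [45. 23.] 0
wrist [84. 95.] 2578 z [0.035 0.072 0.074] board [-24. 151.] [177.  26.] 0
[0.60133377 0.11525464 0.17780299]
top [197. 197.] 102 z [0.006 0.045 0.05 ] board [-30.  89.] [270.  39.] 36
[0.6013028  0.11553051 0.17774768]
scene [252. 148.] 54 z [0.018 0.073 0.076] board [-94. 179.] [ 43. 122.] 23
[0.60133882 0.11571398 0.17779377]
top [259. 166.] 338 ztop 0.095 board [130. -53.] [149.  24.] 90
top [257. 206.] 62 ztop 0.111 board [ -0. -32.] [31. 28.] 83
top [267. 248.] 390 ztop 0.094 board [-128.  -40.] [ 22. 178.] 0
face 0.07101063885035463
```

The disc is standing in the tray with its top at 47 mm (centre about 25 mm), which is within the limit. Next is the stub: approach over the -x end of the tray and slide it along +x off the block.

move_arm --deltas '[[[0, 0, 0], [-0.5, 0.12, 0], 1], [[0, 0, 0], [-1, 0.25, 0], 1]]'

```text
time: 13.25
tool_pos: [0.5006, 0.1408, 0.1778]
tcp_rot: [-2.044, -2.385, 0.001]
wrist_force: [0.0, 1.1, -0.1]
width: -0.0
```

move_arm --deltas '[[[0, 0, 0], [-0.5, 0.12, 0], 1], [[0, 0, 0], [-1, 0.25, 0], 1], [[0, 0, 0], [-1, 0.25, 0], 1], [[0, 0, 0], [-1, 0.25, 0], 1]]'

```text
time: 13.75
tool_pos: [0.4022, 0.1657, 0.1787]
tcp_rot: [2.042, 2.386, 0.002]
wrist_force: [0.8, -0.3, 0.4]
width: -0.002
```

```bash
python3 tray.py wrist w8;python3 tray.py scene s8
python3 - <<'E'
import cv2,numpy as np
a=cv2.imread('pics/w8.png'); b=cv2.resize(cv2.imread('pics/s8.png')[110:230,180:340],(512,384))
c=np.hstack([a,b]);cv2.imwrite('pics/c8.png',cv2.resize(c,(800,300),interpolation=cv2.INTER_AREA))
E
```

```text
wrist [509. 103.] 70 z [0.02  0.023 0.027] board [123. 226.] [ 2. 16.] 1
wrist [504. 112.] 23 z [0.017 0.02  0.021] board [124. 217.] [6. 3.] 86
wrist [510. 119.] 14 z [0.028 0.029 0.031] board [124. 211.] [4. 2.] 65
wrist [504. 124.] 74 z [0.019 0.023 0.026] board [124. 205.] [ 3. 13.] 3
wrist [499. 136.] 18 z [0.019 0.019 0.021] board [124. 193.] [2. 5.] 2
wrist [501. 146.] 23 z [0.024 0.026 0.028] board [123. 184.] [2. 6.] 2
wrist [508. 150.] 58 z [0.033 0.037 0.041] board [124. 182.] [12.  2.] 88
wrist [446. 170.] 1242 z [0.024 0.041 0.046] board [-10. 182.] [ 36. 253.] 72
wrist [502. 162.] 29 z [0.03  0.032 0.034] board [  1. 205.] [  7. 259.] 74
wrist [303. 184.] 2289 z [0.042 0.073 0.074] board [-102.  172.] [ 54. 129.] 41
wrist [508. 164.] 15 z [0.039 0.04  0.041] board [123. 168.] [2. 4.] 4
wrist [498. 168.] 14 z [0.027 0.028 0.029] board [124. 160.] [2. 6.] 9
wrist [503. 172.] 22 z [0.034 0.035 0.039] board [124. 159.] [9. 3.] 84
wrist [509. 177.] 27 z [0.042 0.045 0.048] board [123. 156.] [8. 2.] 88
wrist [503. 184.] 18 z [0.038 0.039 0.041] board [124. 148.] [2. 6.] 15
[0.40269772 0.16555495 0.17876932]
scene [252. 147.] 52 z [0.059 0.072 0.074] board [-97. 183.] [ 46. 102.] 23
[0.40292778 0.16539946 0.17875268]
```

View pics/c8.png

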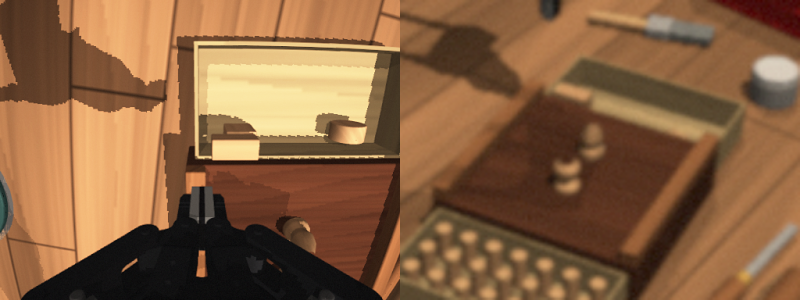

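The stub lies on the block at (235,148) in the left picture, and the disc stands at (346,132). Descending beyond the stub's -x end, above the wall.

move_arm --deltas '[[[0, 0, 0], [-0.09, 0, -0.3], 1], [[0, 0, 0], [-0.09, 0, -0.7], 1], [[0, 0, 0], [-0.09, 0, -0.7], 1]]'

```text
time: 14.22
tool_pos: [0.3906, 0.164, 0.1054]
tcp_rot: [-2.043, -2.382, 0.01]
wrist_force: [-0.5, 1.0, 0.0]
width: 0.001
```

move_arm --deltas '[[[0, 0, 0], [0, 0, -0.25], 1], [[0, 0, 0], [0, 0, -0.46], 1], [[0, 0, 0], [0, 0, -0.46], 1], [[0, 0, 0], [0, 0, -0.46], 1]]'

```text
time: 14.72
tool_pos: [0.3943, 0.1656, 0.0638]
tcp_rot: [2.044, 2.384, 0.003]
wrist_force: [-0.0, -0.1, 1.1]
width: 0.0
```

move_arm --deltas '[[[0, 0, 0], [0.1, 0.015, 0], 1], [[0, 0, 0], [0.2, 0.03, 0], 1], [[0, 0, 0], [0.3, 0.046, 0], 1], [[0, 0, 0], [0.4, 0.062, 0], 1], [[0, 0, 0], [0.5, 0.077, 0], 1], [[0, 0, 0], [0.6, 0.093, 0], 1], [[0, 0, 0], [0.6, 0.093, 0], 1], [[0, 0, 0], [0.6, 0.093, 0], 1]]'

```text
time: 15.72
tool_pos: [0.4522, 0.1743, 0.0618]
tcp_rot: [-2.044, -2.385, 0.002]
wrist_force: [-0.2, 0.4, 0.4]
width: -0.003
```

move_arm --deltas '[[[0, 0, 0], [0, 0, 0.4], 1], [[0, 0, 0], [0, 0, 0.95], 1], [[0, 0, 0], [0, -0.4, 0.95], 1], [[0, 0, 0], [0, -0.9, 0.95], 1], [[0, 0, 0], [0, -0.9, 0.95], 1]]'

```text
time: 16.35
tool_pos: [0.452, 0.0821, 0.1571]
tcp_rot: [2.049, 2.381, -0.001]
wrist_force: [-0.5, 0.9, 0.3]
width: 0.0
```

move_arm --deltas '[[[0, 0, 0], [0, -0.4, 0.2], 1], [[0, 0, 0], [0, -0.9, 0.4], 1], [[0, 0, 0], [0, -0.9, 0.4], 1]]'

```text
time: 16.73
tool_pos: [0.4539, -0.0072, 0.1989]
tcp_rot: [2.047, 2.379, 0.003]
wrist_force: [-0.0, 0.5, -0.4]
width: -0.003
```

```bash
python3 tray.py wrist w9;python3 tray.py top t9;python3 tray.py scene s9; python3 look.py top t9b
python3 - <<'E'
import cv2,numpy as np
a=cv2.resize(cv2.imread('pics/t9.png')[150:275,150:345],(600,384),interpolation=cv2.INTER_CUBIC); b=cv2.resize(cv2.imread('pics/s9.png')[110:230,180:340],(512,384))
c=np.hstack([a,b]);cv2.imwrite('pics/c9.png',cv2.resize(c,(800,276),interpolation=cv2.INTER_AREA))
E
```

```text
[ 0.45311875 -0.00582101  0.19785187]
top [198. 202.] 211 z [0.018 0.046 0.058] board [-31.  97.] [278.  58.] 35
top [204. 240.] 94 z [0.028 0.049 0.054] board [-93.  76.] [176.  36.] 79
[ 0.45252658 -0.00498786  0.19706008]
scene [285. 161.] 27 z [0.044 0.052 0.067] board [ 44. 167.] [27. 94.] 15
[ 0.45217129 -0.00449825  0.19657287]
top [241. 168.] 610 ztop 0.094 board [130.   2.] [ 24. 260.] 0
top [257. 206.] 61 ztop 0.111 board [ -0. -32.] [31. 28.] 80
top [232. 210.] 36 ztop 0.116 board [-0. 47.] [17. 28.] 38
top [218. 254.] 127 ztop 0.095 board [-129.  103.] [22. 58.] 1
top [243. 254.] 16 ztop 0.093 board [-137.   29.] [ 6. 22.] 1
face 0.0709182806537636
```

View pics/c9.png

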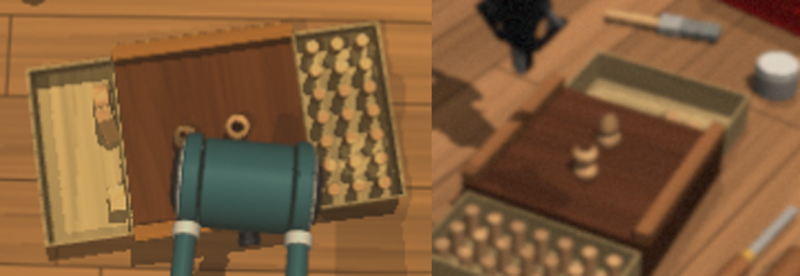

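The stub has come off the block. I now see three pieces along the near wall of the tray: block at (118,195), stub at (105,128) and disc at (100,98). I'll check heights.

Run:
```python
from h import *
i=camera_info('top')
for t in range(2):
    p,d=read_camera('top'); P=cloud(i,d)
    B=(P[...,:2]-[.5475,.034])@np.array([[.988,-.153],[.153,.988]])*1000
    for x in range(-122,124,8):
        r=[]
        for y in range(140,196,6):
            m=(abs(B[...,0]-x)<4)&(abs(B[...,1]-y)<4); r.append(int(np.median(P[...,2][m])*1000) if m.any() else -1)
        if max(r[1:])>12 and t: print(x,r)
p=cv2.imread('pics/t9.png')[170:265,155:225];
```

```text
-90 [49, 49, 45, 49, 47, 3, 6, 5, 2, 6]
-82 [43, 49, 49, 46, 50, 4, 6, 7, 6, 6]
-74 [35, 48, 50, 50, 49, 6, 5, 2, 4, 5]
-66 [49, 47, 46, 50, 46, 1, 4, 3, 3, 4]
-58 [48, 49, 50, 47, 51, 4, 4, 3, 4, 5]
14 [31, 25, 27, 27, 14, 2, 5, 5, 3, 6]
22 [37, 39, 37, 38, 42, 6, 4, 6, 6, 6]
30 [49, 49, 49, 50, 54, 6, 3, 4, 4, 5]
38 [38, 52, 60, 61, 59, 6, 5, 7, 6, 5]
46 [54, 47, 58, 57, 56, 55, 5, 6, 4, 4]
54 [-1, 38, 50, 52, 47, 48, 4, 5, 6, 5]
62 [7, 8, 42, 48, 46, 44, 3, 5, 4, 5]
70 [51, 8, 43, 47, 48, 47, 2, 3, 2, 2]
78 [-1, 19, 47, 50, 48, 44, 5, 5, 6, 3]
86 [-1, 7, 45, 45, 45, 43, 5, 7, 5, 5]
94 [32, 6, 33, 38, 39, 36, 4, 3, 4, 4]
```

All centres are low: block about 26 mm, disc about 25 mm, and the stub leaning on the disc at about 35 mm. I'll move the arm aside and do one final check for rest and the turned pieces.

move_arm --deltas '[[[0, 0, 0], [0, -0.5, 0.3], 1], [[0, 0, 0], [0, -1, 0.5], 1], [[0, 0, 0], [0, -1, 0.5], 1], [[0, 0, 0], [0, -1, 0.5], 1], [[0, 0, 0], [0, -1, 0.5], 1], [[0, 0, 0], [0, -1, 0.5], 1], [[0, 0, 0], [0, -1, 0.5], 1]]'

```text
time: 17.9
tool_pos: [0.4526, -0.1048, 0.2469]
tcp_rot: [-2.043, -2.386, 0.0]
wrist_force: [-0.5, 0.2, 0.6]
width: -0.002
```

```bash
python3 look.py top t10; python3 look.py scene s10
python3 - <<'E'
from h import *
a=cv2.imread('pics/t9.png').astype(int);b=cv2.imread('pics/t10.png').astype(int)
print('tray change max/mean',abs(a-b)[185:250,168:205].max(),abs(a-b)[185:250,168:205].mean())
o=cv2.imread('pics/top0.png').astype(int)
for n,(u,v) in dict(wax=(130,185),brush=(115,258),gouge=(250,140),glue=(396,167),mallet=(405,240)).items(): print(n,abs(o-b)[v-20:v+20,u-20:u+20].mean().round(1))
E
```

```text
top [241. 168.] 607 ztop 0.094 board [130.   2.] [ 24. 260.] 0
top [257. 206.] 62 ztop 0.113 board [  0. -32.] [31. 29.] 83
top [233. 211.] 66 ztop 0.116 board [-3. 43.] [26. 29.] 18
top [243. 251.] 491 ztop 0.095 board [-129.   26.] [ 22. 213.] 0
face 0.07099587093711324
scene [215. 164.] 422 ztop 0.092 board [-131.   -4.] [ 27. 266.] 0
scene [257. 165.] 77 ztop 0.112 board [-2. 35.] [26. 21.] 19
scene [288. 188.] 445 ztop 0.091 board [128.   1.] [ 25. 267.] 0
scene [247. 178.] 74 ztop 0.107 board [  2. -40.] [32. 25.] 37
face 0.06921854697496138
tray change max/mean 4 1.090921690921691
wax 2.7
brush 11.8
gouge 2.3
glue 2.3
mallet 2.3
```

```bash
python3 -c "
from workcell import order
print(order.finish_job())"
```

```text
the job is handed in; nothing more can be done
None
```

All three offcuts are in the scrap tray, each pushed along the board with the fingertips and over its +y edge. I handed the job in at about 18 s, well under the 58 s limit; it reports no verdict.

**Mending the stub:** the block landed standing on end and the stub came to rest on top of it, its centre at about 61 mm against the 62 mm limit. I slid the stub off with the closed fingers.

**Last checks:**
- **Offcut heights:** the centres are at about 26 mm (block), 25 mm (disc) and 35 mm (stub). They lie about 12 mm inside the y limit on the board side.
- **How they lie:** not flat. The block stands on end, the disc on its edge, and the stub leans on the disc. Two pictures about a second apart show no movement in the tray.
- **Finial and knob:** both are upright and within about 1 mm of where they started.
- **Other things on the bench:** the pictures of the gouge, mallet, glue and wax can match the start. The brush area looked different from the first picture; I put that down to the arm's shadow at the start and did not check it further.

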